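Take the spun blood tube out of the centrifuge and hold it up for the inspection camera

ROBOT

A 6-joint arm with a two-finger parallel gripper is mounted at the origin on a cart in front of the work surface, level with it; the furniture and walls round the work are solid. World frame = base frame: x ahead of the robot, y to its left, z up, the work surface at z = 0. Lengths are in m, angles in rad, forces in N, time in s.
With the tool pointing down it reaches from about 0.375 to 0.975 m from the base axis. Payload 3.8 kg.
Tool frame: the origin (TCP) lies between the finger pads; the fingertips stand 8 mm ahead of it and the grasp point (between the pads) lies 11 mm behind it; z points along the fingers, y is the line along which they close (so a half turn about z gives the same grasp; the last joint's range is limited). The gripper opens to 85 mm and grips with 20 to 120 N. Pads are 22 mm wide; open, the fingers measure 114 mm over their backs; the gripper's body (76 mm by 85 mm) begins 54 mm behind the grasp point. The pads swing forward as they close: fully open they stand 13 mm farther back than shut.
Start: joints at [1.175, 0.264, 1.604, -0, 1.274, -0.037], TCP at [0.237, 0.632, 0.239] pointing down, gripper open.
Joint ranges: [-2.63, 2.63], [-0.94, 2.18], [0.31, 2.57], [-1.31, 4.45], [0, 2.66], [-2.55, 2.55]. Speed limits (rad/s): [2.57, 2.57, 3.14, 3.14, 3.14, 3.14].

INTERFACE

Orientations are given as a rotation vector (axis times angle).
In Python, from station import robot, get_image, close_job gives the robot as it stands. The module is installed in compiled form; this text tells all that it offers.
- The arm moves only by the shell command python3 -m jog 'ROWS' [FORCE]. ROWS is JSON, one flat list of numbers, 7 for each row, row after row: the finger opening in cm, from 0 to 8.54, then the shift along the tool's x, y, z in cm, then the turn, a rotation vector about the tool's x, y, z in rad. A call has 1 to 20 rows; each row is the pose to reach, as a shift and turn from the pose commanded when the call began, along the tool's axes at that moment; what a row does not reach only later rows make up. A row lasts 1/8 s, in which the tool goes at most 62.5 mm and 10.7 degrees, less where a joint would pass 70% of its speed; a pose out of reach is approached as far as the arm can. A call with a gripper value outside its range is refused whole. The fingers move at their own pace and stop on an object; FORCE is the grip in N (left out, the last holds). Time passes only in rows, so rows that repeat a pose let the fingers close. It gives the time, the measured TCP pose, the force, the opening and the grip force at its end, in the units of the state.
- robot.read_state(): the state, without advancing time (a new reading comes with each control period).
- get_image(name): name is "scene" or "top" or "wrist"; returns a dict with "img" (480x640x3 uint8, blue, green, red), "K" (3x3 intrinsics, pixels), "dist_coeffs" ([k1, k2, p1, p2, k3] as OpenCV has them; the pictures are not rectified), "R" (3x3) and "t" (3): a world point X has camera coordinates R X + t. Camera axes: x right, y down, z forward; pixel columns grow to the right and rows downward; lengths in m; the calibration is good to about 2 mm. A picture is of the moment at which its call begins. There is no depth.
- close_job(): hands the job in; it is judged then, once.
The state is a dict: "clock": time; "joint_pos": joint angles; "joint_vel": joint speeds; "effort": joint torques, N m; "ee_pos": TCP position; "tcp_rot": TCP orientation; "force": force on the tool from outside, world axes, zero at the start; "moment": the same for the moment, N m; "grip_width": finger opening in m; "grasp_force": force on a finger pad.
Only numpy, scipy, OpenCV 4.12 (cv2) and the standard library are available. Lean on these libraries where they do the work, as an engineer would, in place of code of your own. Each camera call takes 0.05 s, during which the arm holds its last target. There are 200 camera calls.

TASK

The spin is over: lift the centrifuge lid right up so that it stays open, draw the purple-capped blood tube out of the rotor, and hold it up for the inspection camera, upright with the cap on top, in the air half-way between the lens and the light panel and with the middle of the tube straight in front of the lens. Finish while still holding it there motionless: the picture is taken then, so do not put it down or let go. On the way never tip the tube far over towards lying flat (the layers would mix), do not bump the camera stand, and leave the white-capped balance tube in the rotor and the other things on the desk where they are.

Things in the scene. Friction and masses are not known exactly. Their poses are not given: they have to be found in the camera images.
- lid (a joint): hinge of the centrifuge lid: 0 = shut, grows as the front edge is lifted, about 1.57 = lid upright, stop at 1.75. It starts shut or a little ajar (0 to 0.15). The hinge is stiff: the lid stays where it is left. About 4 N at the handle moves it.
- centrifuge: white and grey centrifuge, a fixed box 180 mm deep, 190 mm wide, rim 112 mm above the desk; origin at the centre of its underside, x = to its back, y = along its width. In its top is a round bowl, 148 mm wide, 90 mm deep, on the centre line. Its lid is a flat grey plate 172 x 184 x 12 mm with a clear window, hinged along the back.
- lid_hinge (a point): middle of the lid's hinge line, at the back of the centrifuge: 82 mm behind the bowl's centre and 118 mm above the desk. y = along the hinge line.
- lid_handle (a point): middle of the lid's handle: a level round steel bar, 10 mm thick, 50 mm long, parallel to the hinge line and 215 mm from it, 39 mm ahead of the lid's front edge with a free gap of 34 mm behind it; 119 mm above the desk when shut, 333 mm with the lid upright (then the lid's top edge). Can be pinched across from above; the bar may turn between the fingers as the lid swings.
- rotor: rotor in the bowl, locked, at any angle; origin on its upright axis, 22 mm above the desk. Four aluminium sleeves (18 mm outside, 13.6 inside, 38 deep) lean 30 degrees from upright, tops towards the axis. The two tubes sit in opposite sleeves (blood tube: on the rotor's +x side); the others are empty. Sleeves end about 70 mm above the desk, the nut in the middle at 76 mm; only the tubes stand higher.
- sample_mid (a point): middle of the blood tube, on its axis 38 mm from its foot: clear, labelled, purple cap; 76 mm long, 12 mm in diameter, 12 to 20 g. z = from foot to cap. It leans 30 to 34 degrees in its sleeve (loose fit), cap towards the rotor axis, and is drawn out along its axis (free after 38 mm). The upper 36 mm with the cap can be gripped; the cap's top is at first 99 mm above the desk, 13 mm below the rim.
- balance_mid (a point): middle of the balance tube in the opposite sleeve (same size, clear with a white cap, no label); it stays there.
- stand: fixed inspection stand, origin under the view point; dark metal plate 80 x 212 x 10 mm on the desk. On its -y end a small blue camera with a black lens on a steel post (top 136 mm above the desk, 32 mm wide); on its +y end a grey upright light panel, 96 mm wide, with a white face, top edge 172 mm above the desk.
- view_point (a point): point to present the middle of the tube at: half-way between camera lens and light panel, on the optical axis, 120 mm above the desk. y = along the optical axis from lens to panel, z = up. Lens face 65 mm to the -y side, panel face 65 mm to the +y side.
- microscope_middle (a point): middle of the large fixed microscope (a phone on its eyepiece) that stands to the right of the camera stand: it reaches 0.20 m from here towards the robot and as far to the back, 0.12 m to either side and from the desk to 0.40 m above it. Keep the arm clear of it when swinging in from the right.
- amber_bottle: brown glass bottle with white cap, 41 mm in diameter, 82 mm tall, origin at the centre of its underside; bystander.
- dye_red: small red dropper bottle, 24 mm in diameter, 69 mm tall, origin at the centre of its underside; bystander.
- mailer: blue plastic slide box, 31 x 83 x 22 mm, origin at the centre of its underside; bystander.
- marker: black and blue marker pen lying on the desk, 16 x 130 x 16 mm, origin at the centre of its underside; bystander.
Things that resemble listed ones, but are neither listed nor needed, are in the scene too. Leave any green look-alike of the stand alone.

How it is judged:
On the way, in this order (a step that is already met when the one before it is completed fails the run):
1. the lid is lifted right up (75 degrees or more) (value of joint lid above 1.3 rad), for 0.2 s.
2. the tube is held clear above the centrifuge (height (world z) of sample_mid above 0.15 m and contact force between sample and the fingers above 0.3 N and contact force between sample and rotor below 0.05 N), for 0.1 s.
At the end, for the whole second after the job is handed in: Gripper alone holds the blood tube still and upright (within 8 degrees, cap on top), its middle within 12 mm of the optical axis sideways and in height and within 25 mm of half-way between lens and panel; lid open at least 69 degrees; balance tube within 10 mm of its first place (x of sample_mid in the frame of view_point between -0.012 and 0.012 m and y of sample_mid in the frame of view_point between -0.025 and 0.025 m and z of sample_mid in the frame of view_point between -0.012 and 0.012 m and angle between sample_mid's own z axis and vertical below 0.14 rad and linear speed of sample below 0.03 m/s and contact force between sample and the fingers above 0.3 N and contact force between sample and stand below 0.05 N and value of joint lid above 1.2 rad and distance of balance_mid from where it was at the start of the episode below 0.01 m); the arm keeps its last pose, push and grip.
It fails at once if the blood tube is tipped more than 70 degrees from upright (angle between sample_mid's own z axis and vertical above 1.22 rad).
It fails at once if the camera stand is bumped (contact force between stand and the fingers above 3 N or contact force between stand and the arm above 3 N or contact force between stand and sample above 3 N).
It fails at once if the balance tube is pulled out or displaced (distance of balance_mid from where it was at the start of the episode above 0.02 m).
It fails at once if a bystander is displaced by more than 20 mm (distance of any of amber_bottle, dye_red, mailer, marker from where it was at the start of the episode above 0.02 m).
It also fails if it takes over 64 s, if anything falls off the work surface, if the arm or the gripper's body presses on something with over 40 N, if the wrist force passes 120 N, or if a joint passes its speed limit or range.

## Working session

There is one attempt and no reset: what is moved stays moved. The work goes in short steps, Python scripts to look and compute and a shell command to move; the robot and the scene stay as the last step left them, time stands still between calls to the robot, and variables do not carry over. Pictures are saved under pics/ and viewed, at most 13 in all, crops included, and the job is handed in when it is done.

```bash
mkdir -p pics; cat > h.py <<'E'
import numpy as np, cv2
from scipy.spatial.transform import Rotation as Rn
from station import robot, get_image
def snap(n,f=None):
    d=get_image(n)
    if f: cv2.imwrite('pics/'+f,d['img'])
    return d
def ray(d,uv):
    p=cv2.undistortPoints(np.array([[uv]],float),np.array(d['K']),np.array(d['dist_coeffs']))[0,0]
    R=np.array(d['R']);t=np.array(d['t']).ravel()
    v=R.T@np.array([p[0],p[1],1]); return -R.T@t, v/np.linalg.norm(v)
def onz(d,uv,z):
    c,v=ray(d,uv); return c+v*(z-c[2])/v[2]
def tri(d1,a,d2,b):
    c1,v1=ray(d1,a);c2,v2=ray(d2,b)
    s=np.linalg.lstsq(np.c_[v1,-v2],c2-c1,rcond=None)[0]
    return (c1+s[0]*v1+c2+s[1]*v2)/2, np.linalg.norm(c1+s[0]*v1-c2-s[1]*v2)
def proj(d,X):
    R=np.array(d['R']);t=np.array(d['t']).ravel()
    return cv2.projectPoints(np.array(X,float).reshape(-1,3),cv2.Rodrigues(R)[0],t,np.array(d['K']),np.array(d['dist_coeffs']))[0][:,0]
E
python3 - <<'E'
from h import *
for n in('scene','top','wrist'):
    d=snap(n,n+'0.png'); print(n,-np.array(d['R']).T@np.array(d['t']).ravel(),np.array(d['R'])[2])
s=robot.read_state();print(s)
E
```

```text
scene [0.39562042 1.4027048  1.20398717] [ 0.09314559 -0.79277585 -0.60235401]
top [0.33064684 0.0249578  1.5221037 ] [ 0.15919095 -0.01115406 -0.9871848 ]
wrist [0.17240251 0.65496473 0.37239761] [ 0.25560037 -0.09853358 -0.96174819]
{'clock': 0.15, 'joint_pos': array([ 1.17511042e+00,  2.64557824e-01,  1.60509456e+00,  1.26731302e-05,
        1.27372486e+00, -3.68950591e-02]), 'joint_vel': array([ 1.04548260e-03, -2.13051103e-03, -3.19870958e-03, -9.37258171e-05,
       -5.21675226e-04,  2.98906612e-04]), 'effort': array([-4.11400915e-04, -5.15906847e+01, -3.67958558e+01, -1.38718806e-04,
        7.91717903e-03, -2.00122048e-05]), 'ee_pos': array([0.23679334, 0.63148675, 0.23824454]), 'tcp_rot': array([-5.60504336e-01, -3.09078489e+00,  2.73348256e-03]), 'force': array([-0.62857225,  0.33640647,  0.3145021 ]), 'moment': array([ 0.04083377, -0.02247813,  0.00314842]), 'grasp_force': 0.0, 'grip_width': 0.08521424394809891}
```

View pics/scene0.png

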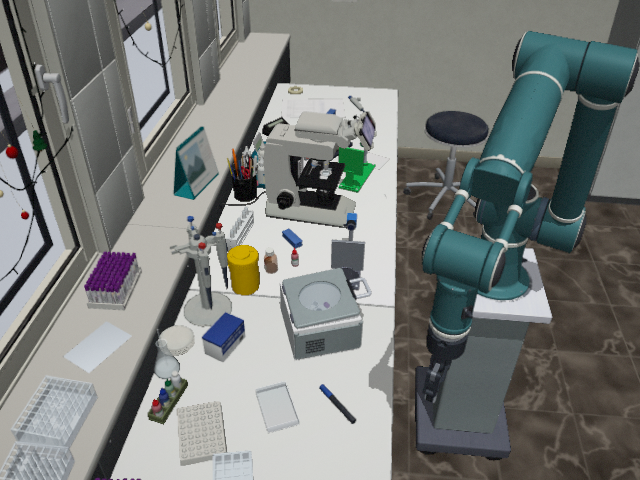

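View pics/top0.png

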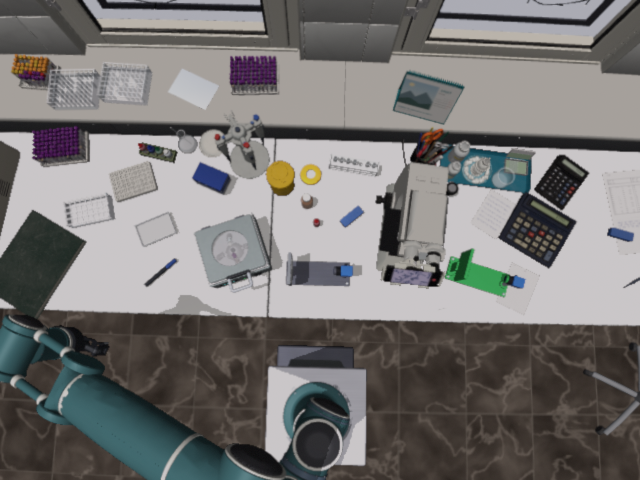

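The scene image shows the centrifuge at (320,312) with its handle at (360,288), and the stand's panel at (348,255) with the blue camera at (351,222). In the top image the centrifuge is at (233,250), the handle at (243,283), the stand plate at (320,272), the camera at (346,270) and the panel at (290,270).

Things that could be mistaken for what I want, in the top image:
- **Stand:** the grey one at (320,272), or its green look-alike at (480,275). I choose the grey one.
- **Tube:** the purple-cap racks at (253,73) and (60,145) are not the target. The blood tube is in the rotor under the lid at (230,247).

I'll check this with one close crop.

```bash
python3 - <<'E'
from h import *
d=cv2.imread('pics/top0.png')
cv2.imwrite('pics/crop1.png',cv2.resize(d[200:305,185:370],None,fx=4.3,fy=4.3,interpolation=cv2.INTER_CUBIC))
t=snap('top')
for uv,z in(((233,250),.12),((243,283),.12),((320,272),.01),((346,270),.136),((290,270),.172),((415,225),.2),((307,201),.082),((317,222),.069),((352,216),.02),((160,272),.016)): print(uv,onz(t,uv,z).round(3))
E
```

```text
(233, 250) [0.51  0.271 0.12 ]
(243, 283) [0.409 0.235 0.12 ]
(320, 272) [ 0.459 -0.003  0.01 ]
(346, 270) [ 0.457 -0.08   0.136]
(290, 270) [0.449 0.089 0.172]
(415, 225) [ 0.591 -0.278  0.2  ]
(307, 201) [0.683 0.047 0.082]
(317, 222) [0.617 0.012 0.069]
(352, 216) [ 0.651 -0.106  0.02 ]
(160, 272) [0.442 0.528 0.016]
```

View pics/crop1.png

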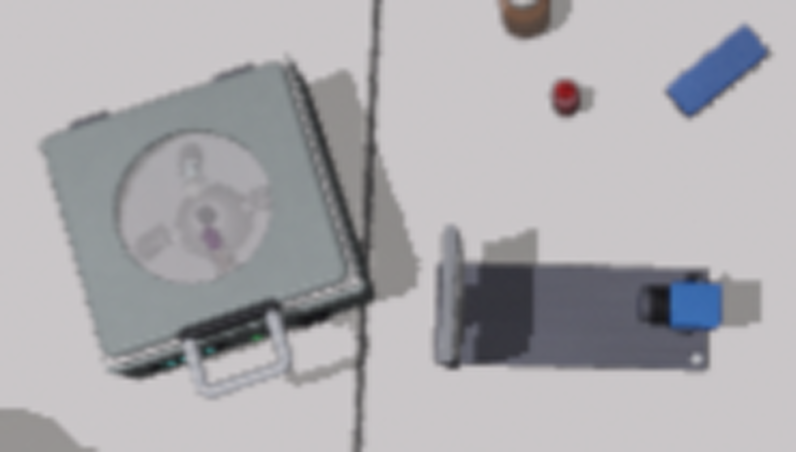

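The crop confirms the choice: grey stand, centrifuge, purple cap at crop (212,238), rotor axis at (206,214), window centre at (193,206), and handle bar from (207,390) to (288,368).

```bash
cat >> h.py <<'E'
def rows(P,R,P0=None,R0=None):
    s=robot.read_state()
    if P0 is None: P0=s['ee_pos'];R0=Rn.from_rotvec(s['tcp_rot'])
    return np.r_[R0.inv().apply(np.array(P)-P0)*100,(R0.inv()*R).as_rotvec()].round(3)
def down(ydir,tilt=None):
    y=np.array([*ydir[:2],0.]);y/=np.linalg.norm(y);z=np.array([0,0,-1.]);x=np.cross(y,z)
    return Rn.from_matrix(np.c_[x,y,z])
E
python3 - <<'E'
from h import *
t=snap('top'); s=snap('scene')
c=lambda u,v:(185+(u+.5)/4.3-.5,200+(v+.5)/4.3-.5)
win=onz(t,c(193,206),.118); L=onz(t,c(42,145),.124);Rr=onz(t,c(287,62),.124);FL=onz(t,c(106,355),.124);FR=onz(t,c(352,280),.124)
hl=onz(t,c(207,390),.119);hr=onz(t,c(288,367),.119)
print('win',win,'back',L,Rr,np.linalg.norm(L-Rr),'front',FL,FR,np.linalg.norm(FL-FR),np.linalg.norm(L-FL))
h=(hl+hr)/2;print('handle',hl,hr,h,np.linalg.norm(hl-hr))
yd=(L-Rr)+(FL-FR);yd[2]=0;yd/=np.linalg.norm(yd);xd=np.array([yd[1],-yd[0],0]);print('yd',yd,'xd',xd,'yaw',np.arctan2(xd[1],xd[0]))
hg=h+xd*.215;print('hinge from handle',hg,'from window',win+xd*.082)
cam=onz(t,c(695,305),.136);pan=onz(t,c(452,235),.172),onz(t,c(452,350),.172)
print('cam',cam,'panel',pan)
print('plate',[onz(t,c(*p),.01).round(4) for p in((437,266),(708,268),(708,368),(436,366))])
cap=onz(t,c(212,238),.096);ax=onz(t,c(206,214),.076);print('cap',cap,'axis',ax)
st=robot.read_state()
yaw=xd
for y in(xd,-xd):
  print(rows(h+np.array([0,0,.09]),down(y)))
E
```

```text
win [0.51777304 0.28291258 0.118     ] back [0.55824087 0.39396729 0.124     ] [0.62501436 0.21945707 0.124     ] 0.18684890951268213 front [0.40799062 0.33768612 0.124     ] [0.46690632 0.16477155 0.124     ] 0.1826759628070927 0.16044533581483952
handle [0.3855749  0.26514146 0.119     ] [0.40366022 0.20818559 0.119     ] [0.39461756 0.23666352 0.119     ] 0.059758262286401784
yd [-0.3401957   0.94035466  0.        ] xd [0.94035466 0.3401957  0.        ] yaw 0.3471250029064962
hinge from handle [0.59679381 0.3098056  0.119     ] from window [0.59488212 0.31080863 0.118     ]
cam [ 0.4550699  -0.08078755  0.136     ] panel (array([0.4956678 , 0.09193654, 0.172     ]), array([0.41590229, 0.0889733 , 0.172     ]))
plate [array([0.4909, 0.1107, 0.01  ]), array([ 0.4955, -0.1   ,  0.01  ]), array([ 0.4179, -0.1013,  0.01  ]), array([0.4135, 0.1085, 0.01  ])]
cap [0.49745249 0.27163986 0.096     ] axis [0.51765055 0.28058837 0.076     ]
[-2.8638e+01 -3.1455e+01  3.0030e+00 -1.0000e-03  0.0000e+00  8.6500e-01]
[-2.8638e+01 -3.1455e+01  3.0030e+00 -0.0000e+00 -1.0000e-03 -2.2770e+00]
```

```bash
python3 -m jog '[4,-28.6,-31.5,1,0,0,0.865, 4,-28.6,-31.5,1,0,0,0.865, 4,-28.6,-31.5,1,0,0,0.865, 4,-28.6,-31.5,1,0,0,0.865, 4,-28.6,-31.5,1,0,0,0.865, 4,-28.6,-31.5,1,0,0,0.865, 4,-28.6,-31.5,1,0,0,0.865, 4,-28.6,-31.5,1,0,0,0.865, 4,-28.6,-31.5,1,0,0,0.865, 4,-28.6,-31.5,1,0,0,0.865, 4,-28.6,-31.5,1,0,0,0.865]'
python3 - <<'E'
from h import *
d=snap('wrist','w1.png'); print(robot.read_state())
print(proj(d,[[.3946,.2367,.119],[.3946,.2367,.15]]))
E
```

```text
clock: 1.68
ee_pos: [0.3938, 0.2377, 0.2293]
tcp_rot: [-1.802, -2.573, 0.0]
force: [-0.2, -1.1, 0.5]
grip_width: 0.0399
grasp_force: 0.0
{'clock': 1.725, 'joint_pos': array([ 4.88671537e-01, -1.45485515e-01,  2.05505452e+00,  1.22008100e-04,
        1.23223975e+00,  1.39646085e-01]), 'joint_vel': array([-0.00812363, -0.00199643,  0.00311552, -0.00470454, -0.00055571,
        0.00055413]), 'effort': array([-7.44258100e-02, -2.81245404e+01, -3.62842619e+01, -3.63374078e-03,
        1.27744679e-03,  2.30242476e-03]), 'ee_pos': array([0.39379417, 0.2376186 , 0.22920551]), 'tcp_rot': array([-1.80193256e+00, -2.57320477e+00,  2.20371842e-04]), 'force': array([-0.76013675, -0.4643723 ,  0.66057523]), 'moment': array([0.02231976, 0.01915961, 0.00438791]), 'grasp_force': 0.0, 'grip_width': 0.04000289330155229}
[[320.07667262 242.13841227]
 [320.12996558 256.76180466]]
```

View pics/w1.png

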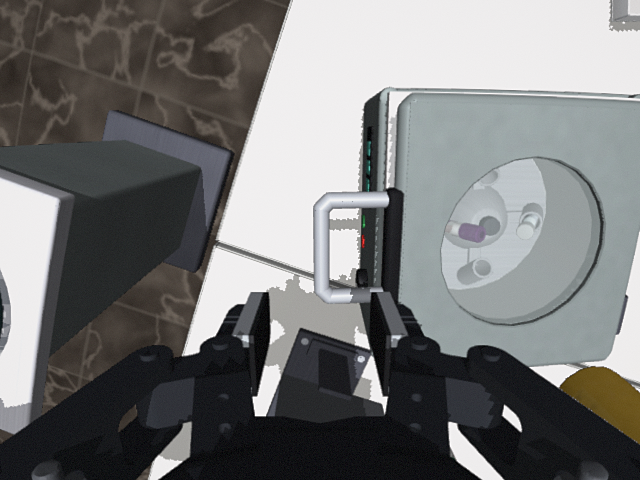

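The wrist image shows the bar at u≈321, from v≈203 to 296 (middle about 249). The gap behind it is clear up to u≈388, and the purple cap shows through the window at (470,232). I'll triangulate the bar with the top view.

```bash
python3 - <<'E'
from h import *
t=snap('top');d=snap('wrist')
c=lambda u,v:(185+(u+.5)/4.3-.5,200+(v+.5)/4.3-.5)
for w in((320.5,249),): print(tri(t,c(247.5,378.5),d,w))
for z in(.119,.125,.135): print(z,onz(d,(320.5,249),z),onz(t,c(247.5,378.5),z), [np.linalg.norm(onz(d,(320.5,203),z)-onz(d,(320.5,296),z))])
E
```

```text
(array([0.39474616, 0.23513569, 0.12988196]), np.float64(0.001270218451041844))
0.119 [0.39652766 0.23211506 0.119     ] [0.39461255 0.23668491 0.119     ] [np.float64(0.06427210323561174)]
0.125 [0.39589397 0.23382174 0.125     ] [0.39433902 0.23577952 0.125     ] [np.float64(0.06269512240252982)]
0.135 [0.39483782 0.2366662  0.135     ] [0.39388313 0.23427053 0.135     ] [np.float64(0.06006682101405994)]
```

```bash
python3 -m jog '[3,-0.3,0,4,0,0,0, 3,-0.3,0,8,0,0,0, 3,-0.3,0,10.4,0,0,0, 3,-0.3,0,10.4,0,0,0, 0.8,-0.3,0,10.4,0,0,0, 0.8,-0.3,0,10.4,0,0,0, 0.8,-0.3,0,10.4,0,0,0, 0.8,-0.3,0,10.4,0,0,0, 0.8,-0.3,0,10.4,0,0,0]' 30
python3 - <<'E'
from h import *
s=robot.read_state();print(s['ee_pos'],s['grip_width'],s['grasp_force'],s['force'])
# arc about hinge, bar at grasp now
xd=np.array([.9403,.3402,0]);hg=np.array([.596,.310,.118]);P=s['ee_pos'];bar=P+[0,0,.004]
v=bar-hg;r=np.hypot(v@xd,v[2]);a0=np.arctan2(v[2],-(v@xd));print('r',r,'a0',a0)
for a in np.r_[np.arange(.1,1.66,.1)]:
    d=.215*np.array([-np.cos(a),np.sin(a)])-.215*np.array([-np.cos(a0),np.sin(a0)])
    print(round(a,2),'y',(d[0]*100).round(1),'z',(-d[1]*100).round(1))
E
```

```text
clock: 2.95
ee_pos: [0.396, 0.2344, 0.1261]
tcp_rot: [1.804, 2.571, 0.003]
force: [0.4, 3.2, 2.3]
grip_width: 0.0089
grasp_force: 29.4
[0.39597826 0.23436562 0.12606367] 0.008869816362079008 29.44352388381958 [0.38508899 3.22096781 2.29102775]
r 0.21415131082380875 a0 0.05636228882163073
0.1 y 0.1 z -0.9
0.2 y 0.4 z -3.1
0.3 y 0.9 z -5.1
0.4 y 1.7 z -7.2
0.5 y 2.6 z -9.1
0.6 y 3.7 z -10.9
0.7 y 5.0 z -12.6
0.8 y 6.5 z -14.2
0.9 y 8.1 z -15.6
1.0 y 9.8 z -16.9
1.1 y 11.7 z -17.9
1.2 y 13.7 z -18.8
1.3 y 15.7 z -19.5
1.4 y 17.8 z -20.0
1.5 y 19.9 z -20.2
1.6 y 22.1 z -20.3
```

```bash
python3 -m jog '[0.8,0,0.1,-0.9,0,0,0, 0.8,0,0.4,-3.1,0,0,0, 0.8,0,0.9,-5.1,0,0,0, 0.8,0,1.7,-7.2,0,0,0, 0.8,0,2.6,-9.1,0,0,0, 0.8,0,3.7,-10.9,0,0,0, 0.8,0,5.0,-12.6,0,0,0, 0.8,0,6.5,-14.2,0,0,0, 0.8,0,6.5,-14.2,0,0,0]' 30
python3 - <<'E'
from h import *
s=robot.read_state()
xd=np.array([.9403,.3402,0]);hg=np.array([.596,.310,.118]);v=s['ee_pos']+[0,0,.004]-hg;print(s['ee_pos'],s['force'],s['joint_pos'],np.hypot(v@xd,v[2]),np.arctan2(v[2],-(v@xd)))
E
```

```text
clock: 4.08
ee_pos: [0.4567, 0.2567, 0.2678]
tcp_rot: [-1.804, -2.571, -0.002]
force: [-0.5, 3.9, 1.0]
grip_width: 0.0086
grasp_force: 30.0
[0.45673275 0.25673909 0.26776425] [-0.47552886  3.91635993  0.97380605] [ 4.63746298e-01 -4.13929911e-02  1.88865920e+00  1.30279057e-03
  1.29372424e+00  1.16551696e-01] 0.21416351464562758 0.8008900577376814
```

```bash
python3 -m jog '[0.8,0,1.6,-1.4,0,0,0, 0.8,0,3.3,-2.7,0,0,0, 0.8,0,5.2,-3.7,0,0,0, 0.8,0,7.2,-4.6,0,0,0, 0.8,0,9.2,-5.3,0,0,0, 0.8,0,11.3,-5.8,0,0,0, 0.8,0,13.4,-6,0,0,0, 0.8,0,15.6,-6.1,0,0,0, 0.8,0,15.6,-6.1,0,0,0, 3,0,15.6,-6.1,0,0,0, 3,0,15.6,-6.1,0,0,0, 3,0,15.6,-7,0,0,0, 3,0,15.6,-9,0,0,0, 3,0,15.6,-9,0,0,0]' 30
python3 - <<'E'
from h import *
s=robot.read_state();t=snap('top','t2.png');d=snap('wrist','w2.png')
print(s['ee_pos'],s['force'],s['joint_pos'])
E
```

```text
clock: 5.82
ee_pos: [0.6043, 0.3094, 0.3613]
tcp_rot: [1.803, 2.569, 0.008]
force: [0.7, 0.3, 0.6]
grip_width: 0.0301
grasp_force: 0.0
[0.60427799 0.30938262 0.36131057] [0.6618352  0.30077209 0.63306954] [ 4.36577554e-01  2.21376904e-01  1.43590291e+00 -1.46063141e-04
  1.47832433e+00  8.97714345e-02]
```

View pics/w2.png

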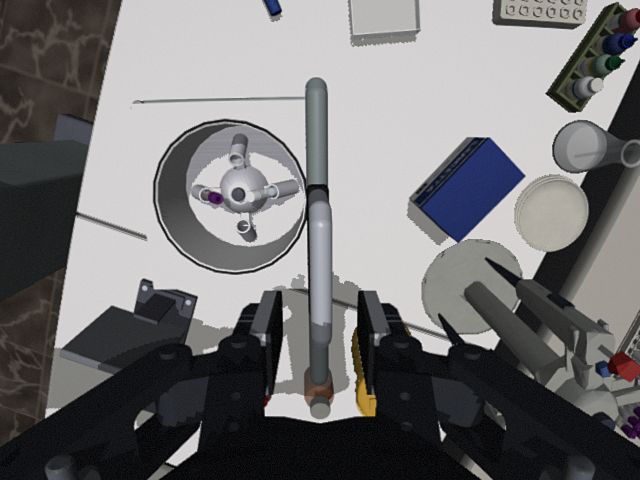

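The lid is upright. The wrist view shows the purple cap at (215,198), the rotor nut at (239,193) and the white cap at about (272,192).

```bash
cat >> h.py <<'E'
def purple(im,box=None):
    h=cv2.cvtColor(im,cv2.COLOR_BGR2HSV);m=cv2.inRange(h,(130,70,40),(165,255,255))
    if box is not None:
        k=np.zeros_like(m);u0,v0,u1,v1=box;k[v0:v1,u0:u1]=1;m=m*k
    n,l,s,c=cv2.connectedComponentsWithStats(m)
    return [(c[i].round(1),s[i].tolist()) for i in range(1,n) if s[i][4]>8]
E
python3 - <<'E'
from h import *
t=snap('top');d=snap('wrist')
pt=purple(t['img'],(195,215,270,290));pd=purple(d['img'],(150,120,310,270));print(pt,pd)
a,b=pt[0][0],pd[0][0]
print(tri(t,a,d,b));print('z.095',onz(t,a,.095),onz(d,b,.095))
print('nut',onz(d,(239,193),.076),'axis exp',[.519,.282])
cv2.imwrite('pics/c2.png',np.hstack([cv2.resize(t['img'][205:295,190:275],(400,424),interpolation=cv2.INTER_CUBIC),cv2.resize(d['img'][110:280,150:310],(400,424),interpolation=cv2.INTER_CUBIC)]))
E
```

```text
[(array([233.9, 255.3]), [233, 253, 3, 5, 11])] [(array([216.2, 197.9]), [209, 192, 15, 13, 137])]
(array([0.49848406, 0.27328538, 0.08361746]), np.float64(0.0016449135822048282))
z.095 [0.49650438 0.27181158 0.095     ] [0.50139699 0.27559172 0.095     ]
nut [0.51960866 0.28442766 0.076     ] axis exp [0.519, 0.282]
```

View pics/c2.png

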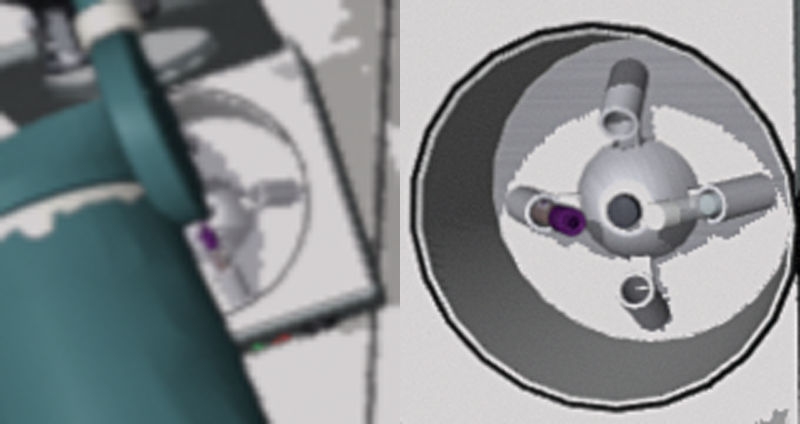

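In the crop, the left pane is the top view, where the arm partly hides the rotor. In the right pane (wrist view) the blood tube's cap top is at wrist pixel (218,199) and its sleeve mouth at (206,195). The white cap top is at (252,196) and its sleeve mouth at (274,192).

```bash
python3 - <<'E'
from h import *
d=snap('wrist')
c=lambda u,v:(150+(u-400)/2.5,110+v/2.494)
cap=onz(d,c(571,222),.097);m=onz(d,c(540,212),.067);wc=onz(d,c(653,214),.097);wm=onz(d,c(710,205),.067)
s1=onz(d,c(622,123),.067);s2=onz(d,c(637,291),.067);nut=onz(d,c(624,210),.076)
for n,x in dict(cap=cap,m=m,wc=wc,wm=wm,s1=s1,s2=s2,nut=nut,mmid=(m+wm)/2,smid=(s1+s2)/2,capmid=(cap+wc)/2).items(): print(n,x.round(4))
for a,b in((m,cap),(wm,wc),(m,wm),(cap,wc)):
    v=b-a;print('azi',np.arctan2(v[1],v[0]),'horiz',np.hypot(*v[:2]))
print('perp azi',np.arctan2(*(s2-s1)[[1,0]]))
E
```

```text
cap [0.5039 0.2757 0.097 ]
m [0.4838 0.2679 0.067 ]
wc [0.535  0.2903 0.097 ]
wm [0.5541 0.2963 0.067 ]
s1 [0.5071 0.3174 0.067 ]
s2 [0.5351 0.248  0.067 ]
nut [0.5202 0.2833 0.076 ]
mmid [0.519  0.2821 0.067 ]
smid [0.5211 0.2827 0.067 ]
capmid [0.5195 0.283  0.097 ]
azi 0.36783524556057245 horiz 0.021551675351657945
azi -2.8365801973114633 horiz 0.02003580869528672
azi 0.3838445400031132 horiz 0.07580134212124648
azi 0.4398799343391711 horiz 0.03433273153436771
perp azi -1.1867028909077189
```

```bash
python3 - <<'E'
from h import *
q=np.array([[.2646,1.6051,.6744,.2382],[-.1455,2.0551,.4599,.2292],[-.0414,1.8887,.5240,.2678],[.2214,1.4359,.6789,.3613]])
A=[];b=[]
for a,c,r,z in q:
    A+= [[np.sin(a),np.sin(a+c),1,0],[np.cos(a),np.cos(a+c),0,1]];b+=[r,z]
x,res,*_=np.linalg.lstsq(np.array(A),np.array(b),rcond=None);print(x,res)
l1,l2,c0,hz=x
for L in(.2,.25,.3):
  for tilt in(0,.3,.56):
    # TCP target r=.455,z=.14; wrist
    r=.455-L*np.sin(tilt)-c0; z=.14+L*np.cos(tilt)-(hz+L)
    D=np.hypot(r,z);ca=(D*D-l1*l1-l2*l2)/(2*l1*l2);q3=np.arccos(np.clip(ca,-1,1))
    q2=np.arctan2(r,z)-np.arctan2(l2*np.sin(q3),l1+l2*np.cos(q3));print(L,tilt,'q2',q2,'q3',q3,'q5',np.pi-tilt-q2-q3)
# pregrasp
cap=np.array([.5039,.2757,.097]);u=np.array([np.sin(.56)*np.cos(.384),np.sin(.56)*np.sin(.384),np.cos(.56)])
g=cap-.009*u;P=g-[0,0,.011];Rt=down([-np.sin(.384),np.cos(.384)])
print('grasp',g,P); s=robot.read_state()
print(rows([*P[:2],.361],Rt),rows([*P[:2],.2],Rt),rows(P,Rt))
print('tube mid',cap-.038*u)
E
```

```text
[ 0.51321544  0.56776974 -0.00100141 -0.09004102] [4.56335025e-06]
0.2 0 q2 -0.0719067852673092 q3 2.1621646998135233 q5 1.051334739043579
0.2 0.3 q2 -0.18657848873794713 q3 2.2795814950904685 q5 0.7485896472372717
0.2 0.56 q2 -0.26607352773773263 q3 2.384594246921653 q5 0.4630719344058729
0.25 0 q2 -0.0719067852673092 q3 2.1621646998135233 q5 1.051334739043579
0.25 0.3 q2 -0.21698876430427338 q3 2.308174751538896 q5 0.7504066663551705
0.25 0.56 q2 -0.32072947377228345 q3 2.438272239317912 q5 0.46404988804416414
0.3 0 q2 -0.0719067852673092 q3 2.1621646998135233 q5 1.051334739043579
0.3 0.3 q2 -0.24825423667766522 q3 2.3364673288042592 q5 0.7533795614631993
0.3 0.56 q2 -0.3791372998859974 q3 2.4912497317124442 q5 0.46948022176334625
grasp [0.49946748 0.27390901 0.0893747 ] [0.49946748 0.27390901 0.0783747 ]
[ 2.260e-01 -1.091e+01 -4.210e-01 -1.000e-03 -1.000e-03 -1.608e+00] [ 2.2800e-01 -1.0895e+01  1.5679e+01 -1.0000e-03 -1.0000e-03 -1.6080e+00] [ 2.2900e-01 -1.0884e+01  2.7841e+01 -1.0000e-03 -1.0000e-03 -1.6080e+00]
tube mid [0.48518493 0.26813802 0.06480431]
```

```bash
python3 -m jog '[3,0,-3,-1,0,0,0, 3,0.2,-8,-1,0,0,0, 3,0.2,-10.9,-1,0,0,-0.3, 3,0.2,-10.9,-1,0,0,-1.608, 3,0.2,-10.9,-1,0,0,-1.608, 3,0.2,-10.9,-1,0,0,-1.608, 3,0.2,-10.9,-1,0,0,-1.608, 3,0.2,-10.9,-1,0,0,-1.608, 3,0.2,-10.9,-1,0,0,-1.608, 3,0.2,-10.9,-1,0,0,-1.608, 3,0.2,-10.9,-1,0,0,-1.608, 3,0.2,-10.9,-1,0,0,-1.608, 3,0.2,-10.9,4,0,0,-1.608, 3,0.2,-10.9,9,0,0,-1.608, 3,0.2,-10.9,14,0,0,-1.608, 3,0.2,-10.9,16,0,0,-1.608, 3,0.2,-10.9,16,0,0,-1.608]'
python3 - <<'E'
from h import *
s=robot.read_state();d=snap('wrist','w3.png');t=snap('top','t3.png')
print(s['ee_pos'],s['force'],s['joint_pos'],purple(d['img']))
print(proj(d,[[.5039,.2757,.097]]))
E
```

```text
clock: 8.2
ee_pos: [0.499, 0.2734, 0.1959]
tcp_rot: [0.598, -3.081, 0.001]
force: [-0.5, 0.9, 0.6]
grip_width: 0.0302
grasp_force: 0.0
[0.49903076 0.27336615 0.1959452 ] [-0.53503493  0.91754014  0.63051959] [ 4.57386562e-01  9.83748506e-02  1.87992548e+00 -2.44540692e-05
  1.16656690e+00 -1.49667159e+00] [(array([322.9, 246.8]), [314, 233, 18, 30, 435])]
[[322.22430551 255.66309037]]
```

View pics/w3.png

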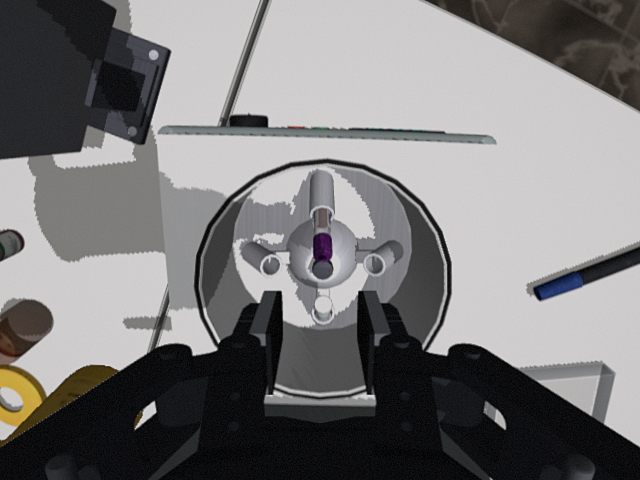

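The wrist image shows the purple cap at (323,247), centred between the fingers, with its sleeve mouth at (321,213). The nut is at (322,269) and the white cap at (322,305). I'll descend, grip, and check.

```bash
python3 -m jog '[3,0,0,4,0,0,0, 3,0,0,8,0,0,0, 3,0,0,10,0,0,0, 3,0,0,11.5,0,0,0, 3,0,0,11.5,0,0,0, 1,0,0,11.5,0,0,0, 1,0,0,11.5,0,0,0, 1,0,0,11.5,0,0,0, 1,0,0,11.5,0,0,0, 1,0,0,11.5,0,0,0]' 30
python3 - <<'E'
from h import *
s=robot.read_state();print(s['force'],s['moment'])
Rt=Rn.from_rotvec(s['tcp_rot'])
u=np.array([np.sin(.55)*np.cos(.384),np.sin(.55)*np.sin(.384),np.cos(.55)])
print('u in tool',Rt.inv().apply(u))
E
```

```text
clock: 9.55
ee_pos: [0.5011, 0.2746, 0.0837]
tcp_rot: [-0.599, 3.081, 0.002]
force: [1.1, 1.9, 6.1]
grip_width: 0.0106
grasp_force: 28.9
[1.07016357 1.92920462 6.13915521] [ 0.23075998 -0.06068321 -0.12158873]
u in tool [-5.25406586e-01  3.36322838e-04 -8.50851224e-01]
```

```bash
python3 -m jog '[1,-0.26,0,-0.43,0,0,0, 1,-0.53,0,-0.85,0,0,0, 1,-1.05,0,-1.7,0,0,0, 1,-1.6,0,-2.55,0,0,0, 1,-2.1,0,-3.4,0,0,0, 1,-2.5,0,-4.2,0,0,0, 1,-2.5,0,-5.5,0,0,0, 1,-2.5,0,-8,0,0,0, 1,-2.5,0,-11,0,0,0, 1,-2.5,0,-14,0,0,0, 1,-2.5,0,-14,0,0,0]' 30
python3 - <<'E'
from h import *
s=robot.read_state();d=snap('wrist','w4.png');t=snap('top');sc=snap('scene','s4.png')
print(s['force'],s['joint_pos'],purple(d['img']))
im=np.hstack([cv2.resize(d['img'],(400,300)),cv2.resize(sc['img'][150:350,240:440],(300,300),interpolation=cv2.INTER_CUBIC)]);cv2.imwrite('pics/c4.png',im)
E
```

```text
clock: 10.92
ee_pos: [0.5249, 0.2841, 0.2264]
tcp_rot: [-0.599, 3.077, 0.003]
force: [0.8, 0.3, -0.3]
grip_width: 0.0107
grasp_force: 28.4
[ 0.81991511  0.28298619 -0.26475004] [ 4.54349661e-01  1.21514745e-01  1.79640327e+00 -4.73695807e-05
  1.21685883e+00 -1.50070796e+00] [(array([332.7, 269.5]), [332, 261, 2, 18, 18]), (array([319.6, 324.2]), [305, 299, 30, 53, 1308])]
```

View pics/c4.png

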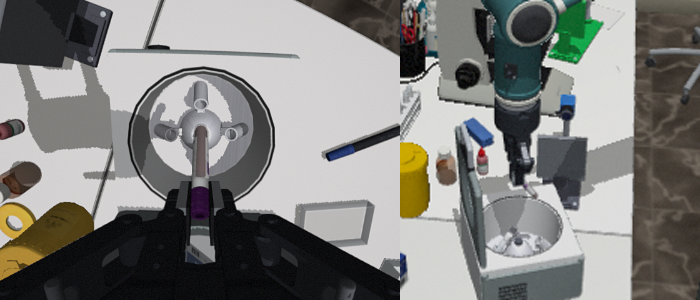

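The tube is out and held (cap at wrist pixel (320,324), foot near (318,205)). The lid is upright and the rotor is still in place. Next: raise it, bring it upright and carry it high above the stand.

```bash
cat >> h.py <<'E'
def fin(a,yaw=.021):
    h=np.array([np.cos(yaw),np.sin(yaw),0]);y=np.array([-np.sin(yaw),np.cos(yaw),0]);z=np.sin(a)*h-[0,0,np.cos(a)]
    return Rn.from_matrix(np.c_[np.cross(y,z),y,z])
E
python3 - <<'E'
from h import *
s=robot.read_state();P=s['ee_pos']
print(rows(P+[0,0,.08],fin(.55,.384)))
print(rows([.46,.14,.31],fin(.55,.2)))
print(rows([.4545,.0045,.31],fin(.55)))
E
```

```text
[ 1.20e-02 -1.00e-03 -8.00e+00 -0.00e+00 -5.51e-01  0.00e+00]
[ 11.15  -10.904  -8.838   0.05   -0.55    0.18 ]
[ 16.738 -23.26   -8.828   0.099  -0.545   0.354]
```

```bash
python3 -m jog '[1,0,0,-3,0,0,0, 1,0,0,-6,0,0,0, 1,0,0,-8,0,-0.15,0, 1,0,0,-8,0,-0.3,0, 1,0,0,-8,0,-0.45,0, 1,0,0,-8,0,-0.55,0, 1,4,-4,-8.8,0,-0.55,0.05, 1,7,-7,-8.8,0.03,-0.55,0.1, 1,11.1,-10.9,-8.8,0.05,-0.55,0.18, 1,13,-15,-8.8,0.07,-0.55,0.24, 1,15,-19,-8.8,0.09,-0.545,0.3, 1,16.7,-23.3,-8.8,0.1,-0.545,0.354, 1,16.7,-23.3,-8.8,0.1,-0.545,0.354, 1,16.7,-23.3,-8.8,0.1,-0.545,0.354]'
python3 - <<'E'
from h import *
s=robot.read_state();d=snap('wrist','w5.png');t=snap('top','t5.png');sc=snap('scene','s5.png')
print(s['joint_pos'],[purple(x['img']) for x in(d,)])
P=s['ee_pos'];print([proj(x,[P]) for x in(d,t,sc)])
u,v=proj(sc,[P])[0].astype(int)
uw,vw=proj(d,[P])[0].astype(int);print(uw,vw)
im=np.hstack([cv2.resize(d['img'][120:420,170:470],(400,400),interpolation=cv2.INTER_CUBIC),cv2.resize(sc['img'][v-40:v+40,u-40:u+40],(400,400),interpolation=cv2.INTER_CUBIC)]);cv2.imwrite('pics/c5.png',im);print(u,v)
E
```

```text
clock: 12.82
ee_pos: [0.455, 0.0046, 0.3088]
tcp_rot: [-0.026, 2.593, 0.008]
force: [-1.1, 0.1, -0.5]
grip_width: 0.0108
grasp_force: 28.3
[-0.08685641 -0.58779319  2.29649752  0.07280615  0.88801797 -1.70785782] [[(array([319.4, 324.7]), [305, 299, 30, 53, 1375]), (array([466.2, 410.7]), [463, 405, 9, 13, 61])]]
[array([[322.65944934, 320.30654708]]), array([[319.44305364, 264.02173161]]), array([[353.13306204, 184.3131689 ]])]
322 320
353 184
```

View pics/c5.png

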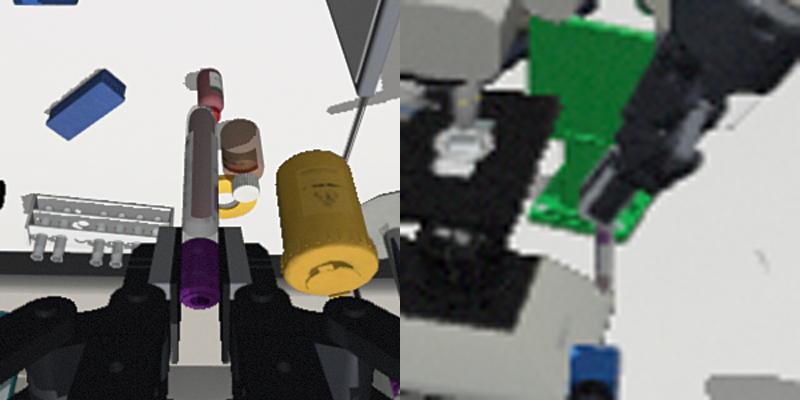

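The wrist crop shows the tube with its foot at wrist pixel (320,201) and cap-top centre at about (319,344). The scene crop shows it hanging nearly vertical, with its foot at scene pixel (354,202). I'll triangulate the foot, then find the cap from the 76 mm length.

```bash
python3 - <<'E'
from h import *
s=robot.read_state();d=snap('wrist');sc=snap('scene');P=s['ee_pos'];Rt=Rn.from_rotvec(s['tcp_rot'])
print('cam in tool',Rt.inv().apply(ray(d,(320,240))[0]-P))
for vf in(200,203):
  for vs in(201,203):
    F,e=tri(d,(320.5,vf),sc,(354,vs))
    for vc in(342,346):
      c,v=ray(d,(319.5,vc));w=c-F;b=w@v;D=b*b-(w@w-.076**2)
      r=[]
      for sg in((-1,1) if D>0 else (0,)):
        k=-b+sg*np.sqrt(max(D,0));C=c+k*v;a=(C-F)/np.linalg.norm(C-F);r.append((C.round(3),np.degrees(np.arctan2(a[0],a[2])).round(1),np.degrees(np.arctan2(a[1],a[2])).round(1)))
      print(vf,vs,vc,F.round(4),e.round(4),r,Rt.inv().apply(F-P).round(4))
E
```

```text
cam in tool [ 0.06915313 -0.00109005 -0.13408021]
200 201 342 [0.449  0.0043 0.2499] 0.0035 [(array([0.443, 0.004, 0.326]), np.float64(-4.8), np.float64(0.1)), (array([0.515, 0.006, 0.287]), np.float64(61.1), np.float64(2.7))] [ 0.0367 -0.0014  0.0475]
200 201 346 [0.449  0.0043 0.2499] 0.0035 [(array([0.445, 0.004, 0.326]), np.float64(-2.9), np.float64(0.1)), (array([0.513, 0.006, 0.29 ]), np.float64(58.1), np.float64(2.4))] [ 0.0367 -0.0014  0.0475]
200 203 342 [0.4502 0.0052 0.2455] 0.0009 [(array([0.45 , 0.005, 0.321]), np.float64(0.2), np.float64(-0.5)), (array([0.513, 0.006, 0.288]), np.float64(56.0), np.float64(1.1))] [ 0.038  -0.0006  0.052 ]
200 203 346 [0.4502 0.0052 0.2455] 0.0009 [(array([0.454, 0.005, 0.321]), np.float64(2.6), np.float64(-0.4)), (array([0.51 , 0.006, 0.292]), np.float64(52.5), np.float64(0.9))] [ 0.038  -0.0006  0.052 ]
203 201 342 [0.4494 0.0045 0.2507] 0.0022 [(array([0.441, 0.004, 0.326]), np.float64(-6.0), np.float64(-0.2)), (array([0.517, 0.006, 0.286]), np.float64(62.2), np.float64(2.5))] [ 0.0359 -0.0012  0.0471]
203 201 346 [0.4494 0.0045 0.2507] 0.0022 [(array([0.444, 0.004, 0.326]), np.float64(-4.2), np.float64(-0.1)), (array([0.515, 0.006, 0.289]), np.float64(59.3), np.float64(2.2))] [ 0.0359 -0.0012  0.0471]
203 203 342 [0.4506 0.0055 0.2462] 0.0022 [(array([0.449, 0.004, 0.322]), np.float64(-1.2), np.float64(-0.7)), (array([0.515, 0.006, 0.287]), np.float64(57.4), np.float64(0.7))] [ 0.0372 -0.0003  0.0515]
203 203 346 [0.4506 0.0055 0.2462] 0.0022 [(array([0.452, 0.005, 0.322]), np.float64(1.1), np.float64(-0.7)), (array([0.512, 0.006, 0.291]), np.float64(54.1), np.float64(0.6))] [ 0.0372 -0.0003  0.0515]
```

The measured foot position in the tool frame agrees with what the grasp pose predicts, and the tube is upright within a few degrees. Descending to the view point.

```bash
cat >> h.py <<'E'
MID=np.array([.017,0,.0177])
E
python3 - <<'E'
from h import *
s=robot.read_state();R=fin(.555)
Rt=Rn.from_rotvec(s['tcp_rot']);print('mid now',s['ee_pos']+Rt.apply(MID))
for z in(.25,.2,.15,.12): print(rows(np.array([.455,.0045,z])-R.apply(MID),R))
E
```

```text
mid now [0.45029262 0.00573844 0.28601603]
[ 1.493e+00 -1.370e-01  3.307e+00  2.000e-03 -4.000e-03  2.000e-03]
[ 4.109e+00 -1.380e-01  7.568e+00  2.000e-03 -4.000e-03  2.000e-03]
[ 6.7250e+00 -1.3900e-01  1.1829e+01  2.0000e-03 -4.0000e-03  2.0000e-03]
[ 8.2940e+00 -1.4000e-01  1.4386e+01  2.0000e-03 -4.0000e-03  2.0000e-03]
```

```bash
python3 -m jog '[1,0.7,-0.1,1.6,0,0,0, 1,1.5,-0.1,3.3,0,0,0, 1,2.4,-0.1,4.7,0,0,0, 1,3.2,-0.1,6.1,0,0,0, 1,4.1,-0.1,7.6,0,0,0, 1,5,-0.1,9,0,0,0, 1,5.9,-0.1,10.4,0,0,0, 1,6.7,-0.1,11.8,0,0,0, 1,7.3,-0.1,12.8,0,0,0, 1,7.9,-0.1,13.8,0,0,0, 1,8.3,-0.1,14.4,0,0,0, 1,8.3,-0.1,14.4,0,0,0, 1,8.3,-0.1,14.4,0,0,0]'
python3 - <<'E'
from h import *
s=robot.read_state();d=snap('wrist');t=snap('top');sc=snap('scene')
Rt=Rn.from_rotvec(s['tcp_rot']);M=s['ee_pos']+Rt.apply(MID);print('mid',M,s['force'],s['joint_pos'],s['grasp_force'])
u,v=proj(sc,[M])[0].astype(int);ut,vt=proj(t,[M])[0].astype(int);print(u,v,ut,vt,proj(d,[[.455,-.0605,.12],[.455,.07,.12],[.455,.0045,.01]]))
im=np.hstack([cv2.resize(d['img'],(533,400)),cv2.resize(sc['img'][190:340,270:370],(267,400),interpolation=cv2.INTER_CUBIC)]);cv2.imwrite('pics/c6.png',im)
E
```

```text
clock: 14.7
ee_pos: [0.4607, 0.0036, 0.1447]
tcp_rot: [-0.027, 2.589, 0.008]
force: [-0.3, -0.5, -0.2]
grip_width: 0.0105
grasp_force: 28.3
mid [0.45554624 0.00352993 0.12075934] [-0.26610855 -0.54542075 -0.24674478] [-0.08854275 -0.41647339  2.51445849  0.12043767  0.4971789  -1.77009382] 28.30506741302088
350 236 318 270 [[168.71614207 258.73705129]
 [479.97253977 262.88005109]
 [323.23737449 122.06311388]]
```

View pics/c6.png

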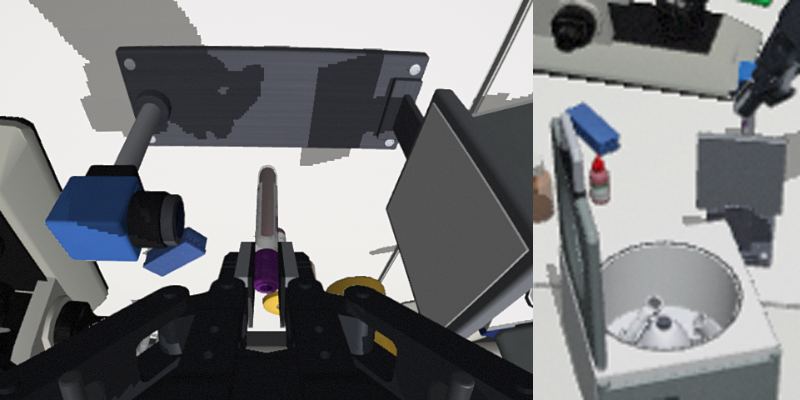

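In the wrist crop the lens face is at about (178,220), which is pixel (214,264). The panel face centre is at about (455,222), pixel (546,266), and the tube at 322. So the lens–panel midpoint lies to the +y side of the tube, because the plate isn't centred under it. I'll measure both faces directly.

```bash
python3 - <<'E'
from h import *
d=snap('wrist');t=snap('top')
def onx(uv,x):
    c,v=ray(d,uv);return c+v*(x-c[0])/v[0]
c=lambda u,v:(185+(u+.5)/4.3-.5,200+(v+.5)/4.3-.5)
print('lens wrist@x.455',onx((214,264),.455),'top',onz(t,c(638,305),.12),'tri',tri(d,(214,264),t,c(638,305)))
print('cam body top',onz(t,c(695,305),.136))
print('panel face edge top-view z.172',onz(t,c(464,270),.172),onz(t,c(464,330),.172))
q=np.array([(440,93),(388,208),(415,325),(527,248)])*1.2
for p in q: print('panel corner',p,[onx(p,x).round(3) for x in(.407,.455,.503)])
# edges in wrist for refinement
im=d['img'][40:420,250:640];print(im.shape)
g=cv2.cvtColor(d['img'],cv2.COLOR_BGR2GRAY);print(g[266,440:640:6])
E
```

```text
lens wrist@x.455 [ 0.455      -0.0410066   0.12262473] top [ 0.45532466 -0.04097516  0.12      ] tri (array([ 0.45506824, -0.04093697,  0.12258913]), np.float64(0.0001751096563647528))
cam body top [ 0.4550699  -0.08078755  0.136     ]
panel face edge top-view z.172 [0.47148736 0.08271256 0.172     ] [0.42991637 0.08120811 0.172     ]
panel corner [528.  111.6] [array([0.407, 0.087, 0.079]), array([ 0.455,  0.142, -0.012]), array([ 0.503,  0.197, -0.103])]
panel corner [465.6 249.6] [array([0.407, 0.04 , 0.156]), array([0.455, 0.066, 0.113]), array([0.503, 0.091, 0.07 ])]
panel corner [498. 390.] [array([0.407, 0.037, 0.193]), array([0.455, 0.061, 0.175]), array([0.503, 0.085, 0.156])]
panel corner [632.4 297.6] [array([0.407, 0.08 , 0.171]), array([0.455, 0.131, 0.138]), array([0.503, 0.182, 0.105])]
(380, 390, 3)
[239 239 239 239 240  73  82  85  85  84  83  82  84  81  81  81  80  82
  84  84  82  85  80  82  82  81  84  84  84 116  36  37  46  55]
```

Two views agree on the lens: (0.455, −0.041, 0.122). The panel face is at y≈0.086–0.089, so half-way is y≈0.024. The tube goes 2 cm along +y.

```bash
python3 -m jog '[1,0,0.5,0,0,0,0, 1,0,1,0,0,0,0, 1,0,1.5,0,0,0,0, 1,0,2,0,0,0,0, 1,0,2,0,0,0,0, 1,0,2,0,0,0,0, 1,0,2,0,0,0,0]'
python3 - <<'E'
from h import *
s=robot.read_state();d=snap('wrist');t=snap('top')
Rt=Rn.from_rotvec(s['tcp_rot']);print('mid',s['ee_pos']+Rt.apply(MID),'axis',Rt.apply([-np.sin(.555),0,-np.cos(.555)]),s['force'],s['grasp_force'])
im=np.hstack([cv2.resize(d['img'],(533,400)),cv2.resize(t['img'][235:300,255:299+0],(267,400),interpolation=cv2.INTER_CUBIC)]);cv2.imwrite('pics/c7.png',im)
print(purple(d['img']))
E
```

```text
clock: 15.82
ee_pos: [0.4599, 0.0236, 0.1441]
tcp_rot: [-0.027, 2.59, 0.008]
force: [0.9, 0.1, -0.3]
grip_width: 0.0106
grasp_force: 28.3
mid [0.45465697 0.02346236 0.12016796] axis [ 3.87167708e-03 -1.13842149e-06  9.99992505e-01] [ 0.94322424  0.14520254 -0.25692724] 28.311690464615822
[(array([319.5, 325. ]), [305, 299, 30, 54, 1406])]
```

View pics/c7.png

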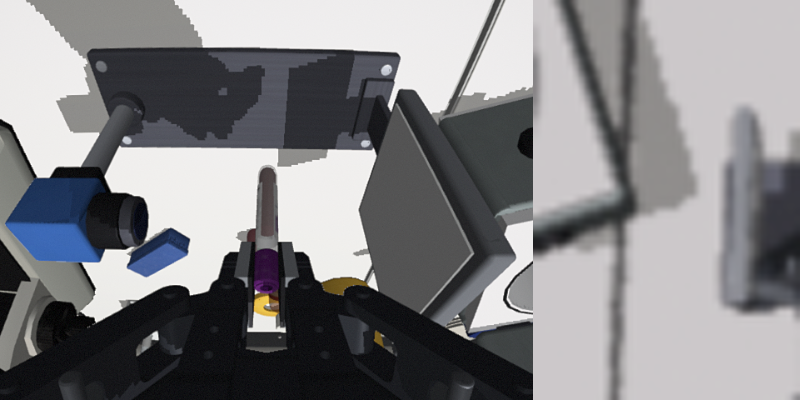

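The tube (wrist crop u≈267) hangs midway between the lens face (148,220) and the panel face. It has not slipped in the pads, and the lens, panel and gripper are all clear of each other. Handing in.

```bash
python3 -c "
from station import close_job
print(close_job())"
```

```text
the job is handed in; nothing more can be done
None
```

The job is handed in, verdict not shown: lid upright, and the arm is holding the blood tube still, cap up and vertical to within a few degrees, at (0.455, 0.023, 0.120) m, within about 3 mm of my measured midpoint between lens and panel.

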